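Clamp a filter cartridge into its bench bracket with a U-bolt

TASK

Lay the white filter cartridge in the two black V cradles of the blue bracket, then take the orange-topped U-bolt clamp out of its aluminium parking block and fit it over the cartridge, both legs through the two holes of the bracket plate, pushed fully home so that its orange saddle sits on the cartridge. Do not drop either part, let go of both, and leave the bottle, the beaker and the tip box where they are.

Things in the scene. Friction and masses are not known exactly. Their poses are not given: they have to be found in the camera images.
- cartridge: Loose filter cartridge, about 0.32 kg: white round body 40 mm in diameter, 118 mm long, along its own y axis, and a green square cap 46 x 46 x 16 mm at each end (150 mm over the caps; a grey nipple juts 10 mm beyond each). It starts lying on its caps, axis level. Both ends are alike. Origin: mid length, 23 mm below the axis.
- cartridge_center (a point): Centre of the cartridge, on its axis at mid length, 23 mm above the table at the start; y runs along the axis.
- bracket: Fixed blue bracket: plate 100 mm (x) by 110 mm (y), 12 mm thick, top face 35 mm above the table, open below, 5 mm thick feet out to x = +-80 mm. On it two black V cradles (45 degree faces, 16 mm wide in y, centred at y = +-40 mm, tops about 61 mm above the table, about 49 mm wide inside there); the plate between them is free. Origin: on the table under the middle; z up.
- bracket_axis (a point): Where the seated cartridge's centre belongs: midway between the cradles, 65 mm above the table; y along the cradle axis. The cartridge's caps lie outside the cradles and leave it 11 mm of play either way along y.
- bracket_top (a point): Top of the seated cartridge's middle, 85 mm above the table, over the middle between the holes: where the underside of the clamp's saddle ends up.
- bracket_hole_a (a point): Mouth centre of one round through hole, 11 mm in diameter with a 2 mm chamfer, on the plate's top face (35 mm above the table), at x = -28 mm, y = 0 in the bracket's frame.
- bracket_hole_b (a point): Mouth centre of the other, equal hole, at x = +28 mm, y = 0 in the bracket's frame.
- clamp: Loose U-bolt clamp, about 0.16 kg: two round-ended steel legs, 8 mm in diameter, 56 mm apart along its x, 70 mm long below an orange saddle bar (70 mm in x, 26 mm in y, 10 mm high). Upright on the saddle: an orange grip tab 38 mm in x, 16 mm in y. Origin: midway between the leg tips; saddle underside 70, saddle top 80, tab top 116 mm above it. Same after a half turn about z.
- clamp_saddle (a point): Middle of the saddle's underside, 70 mm above the leg tips.
- clamp_grip (a point): A point inside the grip tab, at its middle in x and y, 102 mm above the leg tips (22 mm above the saddle's top). A steel bar 8 mm thick runs along x over the saddle, under and beside the tab.
- park: Fixed aluminium parking block 104 x 64 x 76 mm high with two loose 14 mm holes 56 mm apart along its x, where the clamp's legs stand at the start, its saddle on the block's top (leg tips 6 mm above the table). Origin: on the table under its middle. It stands on one side of the bracket, the cartridge on the other; which is which varies.
- bottle: Bystander: loose closed glass jar with white cap, 52 mm in diameter, 100 mm high; origin under its middle.
- beaker: Bystander: loose glass beaker, 84 mm in diameter, 110 mm high; origin under its middle.
- tipbox: Bystander: loose blue pipette-tip box 120 x 85 mm, 68 mm high with tips; origin under its middle.
- mixer: Bystander: fixed white vortex mixer 170 x 140 mm, 107 mm high; origin under its middle.
There are look-alikes about, which are no part of the job. There is more than one size of the clamp; the one meant has the size given above.

How it is judged:
On the way, in this order (a step that is already met when the one before it is completed fails the run):
1. the cartridge lies seated in both cradles (x of cartridge_center in the frame of bracket_axis between -0.004 and 0.004 m and z of cartridge_center in the frame of bracket_axis between -0.004 and 0.004 m and y of cartridge_center in the frame of bracket_axis between -0.012 and 0.012 m and angle between the y axis of cartridge and the y axis of bracket, either way round below 0.06 rad), for 0.2 s.
2. the clamp straddles the seated cartridge, both legs through the holes, fully home (all of step 1 and z of clamp_saddle in the frame of bracket_top between -0.004 and 0.004 m and horizontal distance between clamp_saddle and bracket_top below 0.005 m and angle between clamp's own z axis and vertical below 0.1 rad and angle between the x axis of clamp and the x axis of bracket, either way round below 0.12 rad), for 0.2 s.
At the end, for the whole second after the job is handed in: Cartridge in both cradles: centre within 4 mm of the cradle axis, 12 mm along it, parallel within 0.06 rad. Clamp legs through both holes: saddle within 4 mm of the cartridge's top in height, 5 mm sideways of mid-holes, upright within 0.1 rad, square within 0.12 rad. Both released, at rest (all of step 2 and linear speed of each of clamp, cartridge below 0.02 m/s and contact force between the fingers and clamp below 0.1 N and contact force between the fingers and cartridge below 0.1 N); the robot touches nothing.
It fails at once if the cartridge is dropped (falls freely more than about 10 mm) (contact force between cartridge and anything else below 0.02 N and linear speed of cartridge above 0.45 m/s).
It fails at once if the clamp is dropped (falls freely more than about 10 mm) (contact force between clamp and anything else below 0.02 N and linear speed of clamp above 0.45 m/s).
It fails at once if the bottle, the beaker or the tip box is pushed away more than 20 mm or tipped (distance of any of bottle, beaker, tipbox from where it was at the start of the episode above 0.02 m or angle between any of bottle, beaker, tipbox's own z axis and vertical above 0.3 rad).
It also fails if it takes over 61 s, if anything falls off the work surface, if the arm or the gripper's body presses on something with over 40 N, if the wrist force passes 120 N, or if a joint passes its speed limit or range.

ROBOT

A 6-joint arm with a two-finger parallel gripper is mounted at the origin on the work surface. World frame = base frame: x ahead of the robot, y to its left, z up, the work surface at z = 0. Lengths are in m, angles in rad, forces in N, time in s.
With the tool pointing down it reaches from about 0.35 to 0.8 m from the base axis. Payload 7.3 kg.
Tool frame: the origin (TCP) lies between the finger pads; the fingertips stand 25 mm ahead of it and the grasp point (between the pads) lies 6 mm ahead of it (r.tip_extent is the distance from the TCP to the fingertips, in m); z points along the fingers, y is the line along which they close (so a half turn about z gives the same grasp; the last joint's range is limited). The gripper opens to 85 mm and grips with 20 to 120 N. Pads are 22 mm wide; open, the fingers measure 114 mm over their backs; the gripper's body (76 mm by 85 mm) begins 54 mm behind the grasp point. The pads swing forward as they close: fully open they stand 13 mm farther back than shut.
Start: joints at [1.177, 0.342, 1.524, -0, 1.275, -0.146], TCP at [0.129, 0.509, 0.256] pointing down, gripper open.
Joint ranges: [-2.53, 2.53], [-0.77, 2.02], [0.04, 2.7], [-1, 4.14], [0.28, 2.66], [-3.11, 3.11]. Speed limits (rad/s): [2.57, 2.57, 3.14, 3.14, 3.14, 3.14].

INTERFACE

Orientations are given as a unit quaternion [x, y, z, w].
In Python, from workcell import r, command_gripper, optics gives the robot as it stands. The module is installed in compiled form; this text tells all that it offers. Calls block until the motion is done:
- r.reach(position, orientation): joint-space move of the TCP to a pose.
- r.move_straight(position, orientation=None, speed=0.15, max_force=None): straight line of the TCP; orientation=None keeps the orientation; speed is the mean speed in m/s. With max_force (N) it stops when the force on the tool has changed by that much, and returns True; else False.
- r.movej(angles): joint-space move.
- command_gripper(opening, force=None): finger opening in m; force is the grip in N (None keeps the last); returns when the fingers have stopped.
- r.hold(seconds).
- r.solve_ik(position, orientation): joint angles nearest the present ones, or None.
- r.read_state(): the state.
- optics.get_image(name): name is "scene" or "top" or "wrist"; returns (picture, depth): 384x512x3 uint8, red, green, blue; 384x512 float32, m along the optical axis (not along the pixel's ray), 0 where there is no reading.
- optics.camera_model(name): a dict with "K" (3x3 intrinsics, pixels), "k1" (the pictures are not rectified: a ray, as slopes to the right and down, at radius r is drawn at 1 + k1 r^2 times it, then the intrinsics apply), "R" (3x3) and "t" (3): a world point X has camera coordinates R X + t; the wrist camera has in their place "tool_from_camera" (4x4, takes a point from camera to tool coordinates, whose origin is the TCP and whose axes are the flange's). Camera axes: x right, y down, z forward; pixel columns grow to the right and rows downward; lengths in m; the calibration is good to about 2 mm. A picture is of the moment at which its call begins: read the wrist's pose just before it. camera_model takes no time and is no camera call.
A pose or a line that the arm cannot do raises r.PlanningError and nothing moves.
- r.finish_job(): hands the job in; it is judged then, once.
The state is a dict: "time_s": time; "joint_positions": joint angles; "dq": joint speeds; "tau": joint torques, N m; "eef_pos": TCP position; "eef_rot": TCP orientation; "contact_force": force on the tool from outside, world axes, zero at the start; "torque": the same for the moment, N m; "grip_width": finger opening in m; "grip_force": force on a finger pad.
Only numpy, scipy, OpenCV 4.12 (cv2) and the standard library are available. Lean on these libraries where they do the work, as an engineer would, in place of code of your own. Each camera call takes 0.05 s, during which the arm holds its last target. There are 200 camera calls.

## Working session

There is one attempt and no reset: what is moved stays moved. The work goes in short steps, each a Python script; the robot and the scene stay as the last script left them, time stands still between calls to the robot, and variables do not carry over. Pictures are saved under pics/ and viewed, at most 10 in all, crops included, and the job is handed in when it is done.

```bash
mkdir -p pics; cat > h.py <<'E'
import numpy as np, cv2
from workcell import r, command_gripper, optics
from scipy.spatial.transform import Rotation as Ro
def cloud(name):
    """picture, world points HxWx3 (nan where no depth)"""
    st=r.read_state(); m=optics.camera_model(name); im,d=optics.get_image(name)
    h,w=d.shape; u,v=np.meshgrid(np.arange(w),np.arange(h))
    k=float(m["k1"]); D=np.array([k,0,0,0,0.])
    n=cv2.undistortPoints(np.stack([u,v],-1).reshape(-1,1,2).astype(np.float64),np.array(m["K"],float),D).reshape(h,w,2)
    P=np.dstack([n,np.ones((h,w))])*d[...,None]; P[d==0]=np.nan
    if "R" in m: X=(P-np.array(m["t"]))@np.array(m["R"])
    else:
        T=np.array(m["tool_from_camera"]); X=P@T[:3,:3].T+T[:3,3]
        X=X@Ro.from_quat(st["eef_rot"]).as_matrix().T+np.array(st["eef_pos"])
    return im,X
def save(im,n): cv2.imwrite("pics/"+n,cv2.cvtColor(im,cv2.COLOR_RGB2BGR))
def down(a):
    """tool z down, tool y (closing line) at world angle a"""
    y=np.array([np.cos(a),np.sin(a),0]);z=np.array([0,0,-1.]);x=np.cross(y,z)
    return Ro.from_matrix(np.stack([x,y,z],1)).as_quat()
E
python3 - <<'E'
from h import *
for n in ("top","scene"):
    im,X=cloud(n); save(im,n+"1.png"); np.savez(n+"1.npz",im=im,X=X)
    m=optics.camera_model(n); print(n,m["k1"],-np.array(m["R"]).T@m["t"])
print(r.read_state()["eef_rot"],down(0),optics.camera_model("wrist"))
E
```

```text
top -0.06098028595234764 [0.41862527 0.15291064 1.18830782]
scene -0.09028711105137655 [ 1.2694809  -0.48176792  0.91531669]
[ 1.23587910e-01  9.92333398e-01 -6.50678350e-04 -1.78972205e-04] [0.70710678 0.70710678 0.         0.        ] {'K': array([[341.04767532,   0.        , 254.89327719],
       [  0.        , 341.04767532, 197.28533204],
       [  0.        ,   0.        ,   1.        ]]), 'k1': 0.01276151380631885, 'tool_from_camera': array([[-7.78359596e-04, -9.65866128e-01, -2.59040570e-01,
         6.47741326e-02],
       [ 9.99999458e-01, -5.72845855e-04, -8.68847555e-04,
         3.43996415e-04],
       [ 6.90800107e-04, -2.59041106e-01,  9.65866051e-01,
        -1.17066858e-01],
       [ 0.00000000e+00,  0.00000000e+00,  0.00000000e+00,
         1.00000000e+00]])}
```

View pics/top1.png

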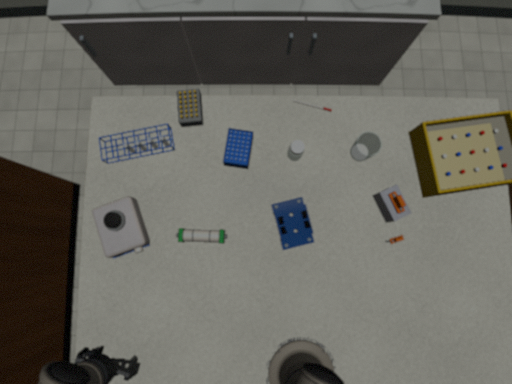

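View pics/scene1.png

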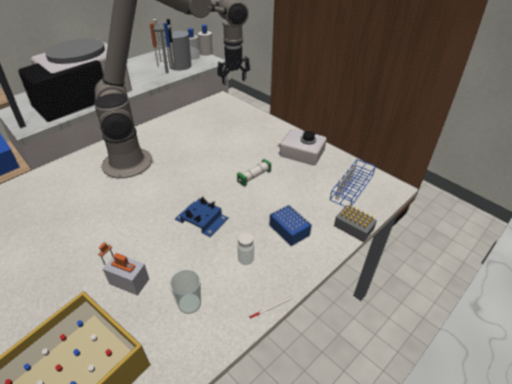

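The top view shows the cartridge at about (202,236) and the bracket at (293,222). The parking block with its orange clamp is at (392,204), and a smaller orange look-alike lies at (395,239). The bottle is at (297,149), the beaker at (365,147) and the tip box at (238,147).

```bash
python3 - <<'E'
from h import *
for n in ("top","scene"):
    f=np.load(n+"1.npz"); im,X=f["im"],f["X"]
    hsv=cv2.cvtColor(im,cv2.COLOR_RGB2HSV); z=X[...,2]
    def rep(tag,mask,mn=8):
        N,l,s,c=cv2.connectedComponentsWithStats(mask.astype(np.uint8))
        for i in range(1,N):
            if s[i,4]>=mn:
                p=X[l==i]; p=p[~np.isnan(p[:,0])]
                if len(p) and np.all(np.abs(np.median(p,0)-[.45,0,0])<.7): print(n,tag,s[i,4],c[i].round(),np.median(p,0).round(3),"z",np.percentile(p[:,2],[5,95]).round(3), "x",np.percentile(p[:,0],[3,97]).round(3),"y",np.percentile(p[:,1],[3,97]).round(3))
    H,S,V=cv2.split(hsv)
    inb=(np.abs(X[...,0]-.45)<.35)&(np.abs(X[...,1])<.6)
    rep("green",inb&(H>45)&(H<85)&(S>110))
    rep("orange",inb&((H<16)|(H>172))&(S>150)&(V>80))
    rep("blue",inb&(H>95)&(H<125)&(S>110),60)
    rep("obj",inb&(z>.03),60)
E
```

```text
top green 38 [180. 235.] [0.447 0.395 0.045] z [0.042 0.049] x [0.429 0.465] y [0.389 0.399]
top green 48 [222. 236.] [0.443 0.259 0.046] z [0.043 0.049] x [0.425 0.461] y [0.254 0.265]
top orange 9 [440. 138.] [ 0.764 -0.459  0.089] z [0.085 0.093] x [0.76  0.767] y [-0.464 -0.454]
top orange 9 [462. 171.] [ 0.653 -0.525  0.091] z [0.086 0.093] x [0.649 0.656] y [-0.532 -0.521]
top orange 54 [394. 203.] [ 0.548 -0.294  0.085] z [0.082 0.09 ] x [0.52  0.575] y [-0.308 -0.281]
top orange 51 [400. 201.] [ 0.55  -0.301  0.12 ] z [0.116 0.123] x [0.534 0.566] y [-0.311 -0.29 ]
top orange 24 [398. 238.] [ 0.437 -0.308  0.075] z [0.052 0.079] x [0.43  0.443] y [-0.323 -0.298]
top blue 836 [238. 148.] [0.736 0.209 0.051] z [0.045 0.068] x [0.681 0.793] y [0.168 0.248]
top blue 1223 [293. 224.] [0.483 0.025 0.033] z [0.002 0.05 ] x [0.418 0.556] y [-0.027  0.077]
top obj 3889 [449. 160.] [ 0.695 -0.488  0.077] z [0.047 0.108] x [0.589 0.794] y [-0.592 -0.401]
top obj 913 [238. 147.] [0.738 0.207 0.051] z [0.045 0.068] x [0.681 0.795] y [0.165 0.249]
top obj 427 [146. 143.] [0.747 0.522 0.053
[... 1957 characters left out ...]
 y [0.44  0.582]
scene obj 707 [201. 212.] [0.496 0.024 0.037] z [0.033 0.059] x [0.444 0.543] y [-0.032  0.077]
scene obj 811 [289. 221.] [0.746 0.197 0.054] z [0.037 0.07 ] x [0.684 0.798] y [0.162 0.248]
scene obj 400 [246. 246.] [0.743 0.006 0.08 ] z [0.037 0.103] x [0.714 0.757] y [-0.009  0.033]
scene obj 124 [104. 249.] [ 0.439 -0.312  0.057] z [0.045 0.077] x [0.429 0.446] y [-0.331 -0.29 ]
scene obj 1032 [125. 271.] [ 0.57  -0.31   0.076] z [0.036 0.119] x [0.516 0.609] y [-0.349 -0.26 ]
scene obj 988 [186. 288.] [ 0.732 -0.213  0.08 ] z [0.037 0.111] x [0.702 0.779] y [-0.253 -0.178]
scene obj 6247 [ 80. 342.] [ 0.693 -0.502  0.078] z [0.075 0.109] x [0.594 0.79 ] y [-0.593 -0.413]
```

```bash
cat > pl.py <<'E'
from h import *
f=np.load("top1.npz"); im,X=f["im"],f["X"]
H,S,V=cv2.split(cv2.cvtColor(im,cv2.COLOR_RGB2HSV))
m=(np.hypot(X[...,0]-.485,X[...,1]-.025)<.13)&(X[...,2]>.027)
print("plate",cv2.minAreaRect(X[m][:,:2].astype(np.float32)*1000))
m=(np.hypot(X[...,0]-.55,X[...,1]+.3)<.1)&(X[...,2]>.065)
print("park",cv2.minAreaRect(X[m][:,:2].astype(np.float32)*1000))
m&=(X[...,2]>.112);print("tab",cv2.minAreaRect(X[m][:,:2].astype(np.float32)*1000))
print("tip",r.tip_extent)
for nm,p in (("cart",[.445,.327,.2]),("br",[.486,.025,.2]),("clamp",[.55,-.3,.25])):
    for a in np.radians([-10,0,10,170,180,190]):
        q=r.solve_ik(p,down(a)); print(nm,np.degrees(a).round(),None if q is None else np.round(q,2))
E
python3 pl.py
```

```text
plate ((489.50250244140625, 26.381858825683594), (99.87460327148438, 110.8039321899414), 14.039620399475098)
park ((550.8688354492188, -301.7873229980469), (105.48094940185547, 67.49212646484375), 25.31109046936035)
tab ((550.9239501953125, -302.5180969238281), (36.97951889038086, 17.881790161132812), 26.87711524963379)
tip 0.025
cart -10.0 [ 0.49  0.44  1.53 -0.    1.17  0.67]
cart 0.0 [ 0.49  0.44  1.53 -0.    1.17  0.49]
cart 10.0 [ 0.49  0.44  1.53 -0.    1.17  0.32]
cart 170.0 [ 0.49  0.44  1.53 -0.    1.17 -2.47]
cart 180.0 [ 0.49  0.44  1.53 -0.    1.17 -2.65]
cart 190.0 [ 0.49  0.44  1.53 -0.    1.17 -2.82]
br -10.0 [-0.11  0.33  1.71 -0.    1.1   0.07]
br 0.0 [-0.11  0.33  1.71 -0.    1.1  -0.11]
br 10.0 [-0.11  0.33  1.71 -0.    1.1  -0.28]
br 170.0 [-0.11  0.33  1.71 -0.    1.1  -3.07]
br 180.0 [-0.11  0.33  1.71 -0.    1.1   3.04]
br 190.0 [-0.11  0.33  1.71 -0.    1.1   2.86]
clamp -10.0 [-0.62  0.54  1.23 -0.    1.37 -0.45]
clamp 0.0 [-0.62  0.54  1.23 -0.    1.37 -0.62]
clamp 10.0 [-0.62  0.54  1.23 -0.    1.37 -0.8 ]
clamp 170.0 [-0.62  0.54  1.23 -0.    1.37  2.69]
clamp 180.0 [-0.62  0.54  1.23 -0.    1.37  2.52]
clamp 190.0 [-0.62  0.54  1.23 -0.    1.37  2.35]
```

```bash
python3 - <<'E'
from h import *
t0=r.read_state()["time_s"]
command_gripper(0.07)
r.reach([.4895,.0264,.23],down(np.radians(-76))); r.hold(.2)
im,X=cloud("wrist"); save(im,"wb.png"); np.savez("wb.npz",im=im,X=X,**{k:np.array(v) for k,v in r.read_state().items()})
r.reach([.445,.327,.2],down(np.radians(-1.7))); r.hold(.2)
im,X=cloud("wrist"); save(im,"wc.png"); np.savez("wc.npz",im=im,X=X)
print(t0,r.read_state()["time_s"])
cv2.imwrite("pics/both.png",cv2.resize(np.vstack([cv2.imread("pics/wb.png"),cv2.imread("pics/wc.png")]),(400,600)))
E
```

```text
0.1 4.2333
```

View pics/both.png

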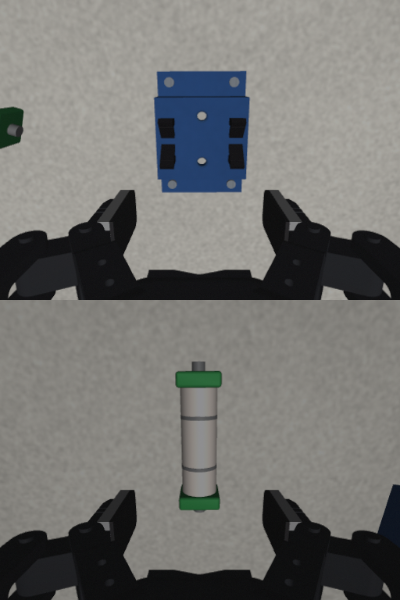

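The upper half shows the blue bracket with its two plate holes at about (201,116) and (201,161). The lower half shows the cartridge, upright in the picture, with its green caps at (198,379) and (199,501). Next I compute both poses.

```bash
cat >> h.py <<'E'
def ontoplane(uv,z,st_pos,st_rot,name="wrist"):
    m=optics.camera_model(name); n=cv2.undistortPoints(np.array(uv,float).reshape(-1,1,2),np.array(m["K"],float),np.array([m["k1"],0,0,0,0.],float)).reshape(-1,2)
    T=np.array(m["tool_from_camera"]); R=Ro.from_quat(st_rot).as_matrix()
    d=np.c_[n,np.ones(len(n))]@T[:3,:3].T@R.T; c=R@T[:3,3]+st_pos
    return c+d*((z-c[2])/d[:,2:])
E
python3 - <<'E'
from h import *
f=np.load("wb.npz"); im,X=f["im"],f["X"]
H,S,V=cv2.split(cv2.cvtColor(im,cv2.COLOR_RGB2HSV)); z=X[...,2]
blue=(H>95)&(H<130)&(S>100)
m=(np.hypot(X[...,0]-.485,X[...,1]-.025)<.1)&(np.abs(z-.035)<.004)&blue
print("plate z",np.median(z[m]),cv2.minAreaRect(X[m][:,:2].astype(np.float32)*1000))
reg=cv2.fillConvexPoly(np.zeros(z.shape,np.uint8),cv2.convexHull(np.argwhere(m)[:,::-1].astype(np.int32)),1)
hole=(reg>0)&(V>120)&(S<100)
N,l,s,c=cv2.connectedComponentsWithStats(hole.astype(np.uint8))
for i in range(1,N):
    if s[i,4]>15: print("hole",s[i],c[i],ontoplane([c[i]],.035,f["eef_pos"],f["eef_rot"]),ontoplane([s[i,:2]+[0,-.5*0],s[i,:2]+s[i,2:4]-1],.035,f["eef_pos"],f["eef_rot"])[:,:2].round(4).tolist())
cr=X[(np.hypot(X[...,0]-.485,X[...,1]-.025)<.09)&(z>.055)&(z<.066)]
print("cradle tops",len(cr),np.percentile(cr[:,2],[50,95]),cv2.minAreaRect(cr[:,:2].astype(np.float32)*1000))
# crop around holes for viewing
cv2.imwrite("pics/hcrop.png",cv2.resize(cv2.imread("pics/wb.png")[85:255,190:330],None,fx=4,fy=3.5,interpolation=cv2.INTER_CUBIC))
f=np.load("wc.npz"); im,X=f["im"],f["X"]
H,S,V=cv2.split(cv2.cvtColor(im,cv2.COLOR_RGB2HSV)); z=X[...,2]
m=(np.hypot(X[...,0]-.445,X[...,1]-.327)<.1)&(z>.038)
print("cart",np.percentile(z[m],99),cv2.minAreaRect(X[m][:,:2].astype(np.float32)*1000))
g=m&(H>45)&(H<85)&(S>100)
N,l,s,c=cv2.connectedComponentsWithStats(g.astype(np.uint8))
P=[np.array(cv2.minAreaRect(X[l==i][:,:2].astype(np.float32))[0]) for i in range(1,N) if s[i,4]>50]
print(P); d=P[0]-P[1]; print("mid",(P[0]+P[1])/2,"ang",np.degrees(np.arctan2(d[1],d[0])),np.hypot(*d))
E
```

```text
plate z 0.03455185146815651 ((489.8992004394531, 24.08828353881836), (99.85677337646484, 109.36885070800781), 14.238143920898438)
hole [252 143  12  10  88] [257.79545455 147.71590909] [[0.51791613 0.03061299 0.035     ]] [[0.5208, 0.0368], [0.5153, 0.025]]
hole [253 202  11   8  62] [257.88709677 205.43548387] [[0.46475772 0.01713005 0.035     ]] [[0.4669, 0.0225], [0.4625, 0.0115]]
cradle tops 878 [0.05842362 0.06109995] ((489.75286865234375, 24.383975982666016), (57.879947662353516, 95.8298568725586), 14.246559143066406)
cart 0.267379875543171 ((445.5306396484375, 328.24090576171875), (121.0716323852539, 144.66799926757812), 34.00163269042969)
[array([0.44755158, 0.39487749]), array([0.44437322, 0.26150018])]
mid [0.4459624  0.32818884] ang 88.63490994015656 0.13341517809803502
```

View pics/hcrop.png

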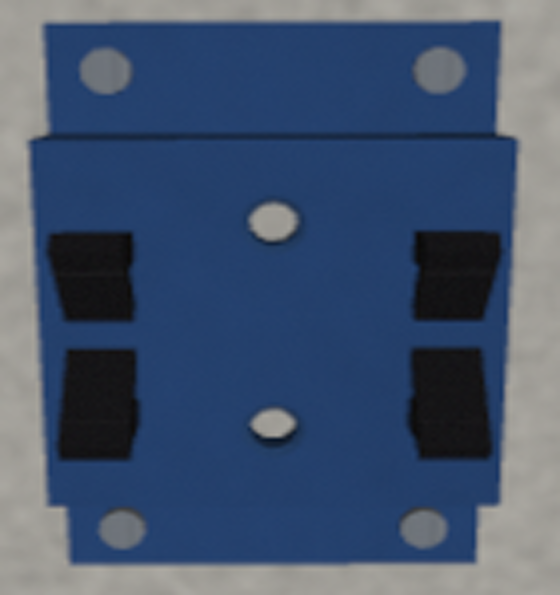

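```bash
python3 - <<'E'
from h import *
a=np.radians(104)
r.reach([.4895,.0255,.23],down(a)); r.hold(.2)
im,X=cloud("wrist"); save(im,"wb2.png")
H,S,V=cv2.split(cv2.cvtColor(im,cv2.COLOR_RGB2HSV)); z=X[...,2]
m=(np.hypot(X[...,0]-.485,X[...,1]-.025)<.1)&(np.abs(z-.035)<.004)&(H>95)&(H<130)&(S>100)
print("plate2",np.median(z[m]),cv2.minAreaRect(X[m][:,:2].astype(np.float32)*1000))
cr=X[(np.hypot(X[...,0]-.485,X[...,1]-.025)<.09)&(z>.055)&(z<.066)]
print("cradle2",cv2.minAreaRect(cr[:,:2].astype(np.float32)*1000))
q=down(np.radians(-1.37)); c=[.446,.328]
r.reach(c+[.10],q)
print("hit",r.move_straight(c+[.028],speed=.08,max_force=15))
command_gripper(.03,60)
s=r.read_state();print(s["grip_width"],s["grip_force"],s["eef_pos"],s["contact_force"])
r.move_straight(c+[.17],speed=.12); r.hold(.2)
s=r.read_state();print(s["grip_width"],s["grip_force"],s["contact_force"],s["torque"],s["time_s"])
im,X=cloud("wrist"); save(im,"held.png"); np.savez("held.npz",im=im,X=X,p=s["eef_pos"],q=s["eef_rot"])
H,S,V=cv2.split(cv2.cvtColor(im,cv2.COLOR_RGB2HSV))
g=(H>45)&(H<85)&(S>100)&(X[...,2]>.08)
L=(X-np.array(s["eef_pos"]))@Ro.from_quat(s["eef_rot"]).as_matrix()
N,l,st,cc=cv2.connectedComponentsWithStats(g.astype(np.uint8))
for i in range(1,N):
    if st[i,4]>50: P=L[l==i]; print("cap tool frame",np.nanmedian(P,0).round(4),np.nanpercentile(P,[2,98],axis=0).round(4).tolist())
E
```

```text
plate2 0.03451603468795855 ((490.6326599121094, 24.189910888671875), (99.66278839111328, 109.5114974975586), 14.020002365112305)
cradle2 ((490.5067443847656, 23.792667388916016), (57.65711975097656, 96.16764068603516), 14.613529205322266)
hit False
0.038926112329274544 59.97351944446564 [0.44610547 0.32812665 0.02874167] [-2.30694604 -0.55719602  6.12333552]
0.03850715022812844 60.57751178741455 [-0.68071809  0.93949249 -4.42019905] [-0.02009419 -0.01811983 -0.02494428] 11.6333
cap tool frame [ 0.067   0.0007 -0.0164] [[0.0595, -0.0204, -0.0179], [0.0742, 0.0219, -0.0144]]
```

View pics/held.png

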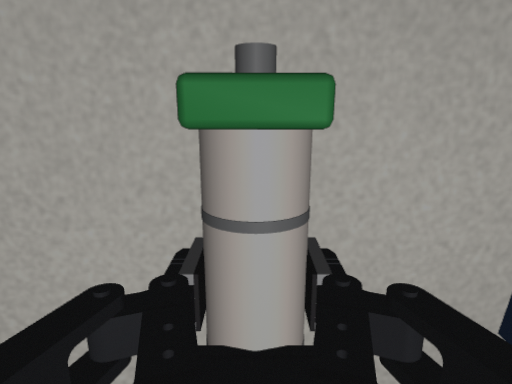

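The cartridge is held level and centred, with the far cap at (256,100). Next I place it in the cradles.

```bash
python3 - <<'E'
from h import *
q=down(np.radians(14.2)); c=[.4902,.0241]
r.reach(c+[.15],q)
r.move_straight(c+[.082],speed=.1); r.hold(.1)
print("hit",r.move_straight(c+[.0695],speed=.025,max_force=10))
s=r.read_state();print(s["eef_pos"],s["contact_force"],s["torque"])
command_gripper(.062); r.hold(.2)
r.move_straight(c+[.2],speed=.15)
# clamp hover, tool x along clamp x (26 deg)
a=np.radians(26.5-90); p=[.551,-.302]
r.reach(p+[.29],down(a)); r.hold(.2)
s=r.read_state(); print(s["time_s"])
im,X=cloud("wrist"); save(im,"wcl.png"); np.savez("wcl.npz",im=im,X=X)
H,S,V=cv2.split(cv2.cvtColor(im,cv2.COLOR_RGB2HSV)); near=np.hypot(X[...,0]-.551,X[...,1]+.302)<.07
o=near&((H<16)|(H>172))&(S>130)
for t,lo,hi in (("tab",.115,.13),("saddle",.08,.092)):
    m=o&(X[...,2]>lo)&(X[...,2]<hi); print(t,m.sum(),np.median(X[m][:,2]),cv2.minAreaRect(X[m][:,:2].astype(np.float32)*1000))
im,X=cloud("top"); save(im,"top2.png")
H,S,V=cv2.split(cv2.cvtColor(im,cv2.COLOR_RGB2HSV))
g=(H>45)&(H<85)&(S>100)&(np.hypot(X[...,0]-.49,X[...,1]-.024)<.12)
N,l,st,cc=cv2.connectedComponentsWithStats(g.astype(np.uint8))
for i in range(1,N):
    if st[i,4]>8: print("cap",np.nanmedian(X[l==i],0).round(4))
E
```

```text
hit True
[0.48997182 0.02399611 0.0709832 ] [-1.45722434 -0.71676983  3.57414603] [-0.05123859  0.08366958  0.04453041]
17.325
tab 797 0.12132904407995365 ((552.1976928710938, -302.83050537109375), (38.03457260131836, 15.998775482177734), 24.75312614440918)
saddle 834 0.08533067875299886 ((552.6856079101562, -303.0193786621094), (69.16725158691406, 24.95061492919922), 24.718360900878906)
cap [ 0.5057 -0.0392  0.0874]
cap [0.4708 0.091  0.0872]
```

View pics/wcl.png

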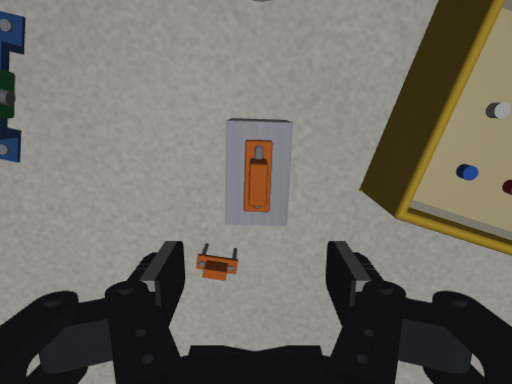

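The clamp in the block is at about (258,175), and its saddle measures 69 x 25 mm, so it is the right size. The small look-alike is at (217,266). The cartridge's cap tops read 87 mm, so it is seated. Next I grasp the clamp and lift it.

```bash
python3 - <<'E'
from h import *
q=down(np.radians(24.73-90)); c=[.5524,-.3029]
command_gripper(.045)
r.reach(c+[.17],q)
print("hit",r.move_straight(c+[.1155],speed=.06,max_force=10))
command_gripper(.008,80)
s=r.read_state();print(s["grip_width"],s["grip_force"],s["eef_pos"],s["contact_force"])
print("lift hit",r.move_straight(c+[.25],speed=.09,max_force=25)); r.hold(.2)
s=r.read_state();print(s["eef_pos"],s["grip_width"],s["grip_force"],s["contact_force"],s["torque"],s["time_s"])
im,X=cloud("wrist"); save(im,"heldc.png"); np.savez("heldc.npz",im=im,X=X,p=s["eef_pos"],q=s["eef_rot"])
L=(X-np.array(s["eef_pos"]))@Ro.from_quat(s["eef_rot"]).as_matrix()
H,S,V=cv2.split(cv2.cvtColor(im,cv2.COLOR_RGB2HSV))
o=((H<16)|(H>172))&(S>130)&(np.hypot(L[...,0],L[...,1])<.06)
for t,lo,hi in (("tab",-.025,-.001),("saddle",.016,.04)):
    m=o&(L[...,2]>lo)&(L[...,2]<hi); print(t,m.sum(),np.median(L[m],0).round(4) if m.any() else "",cv2.minAreaRect(L[m][:,:2].astype(np.float32)*1000) if m.any() else "")
E
```

```text
hit False
0.014952013849116685 78.65684866905212 [ 0.55260915 -0.30293942  0.11608504] [-0.66606736  1.02024801  3.96230271]
lift hit False
[ 0.55231063 -0.30287719  0.24965978] 0.014641186415177903 77.96941995620728 [-0.20869602  0.14890845 -1.84483251] [-0.00779733 -0.03753829 -0.01906845] 21.5583
tab 3969 [ 0.0024  0.0001 -0.0053] ((0.29541015625, -6.436611175537109), (38.51984405517578, 29.049549102783203), 0.8282554745674133)
saddle 2350 [0.025  0.0002 0.0307] ((21.03221893310547, 0.21921348571777344), (25.37322425842285, 27.96927833557129), 89.86994171142578)
```

View pics/heldc.png

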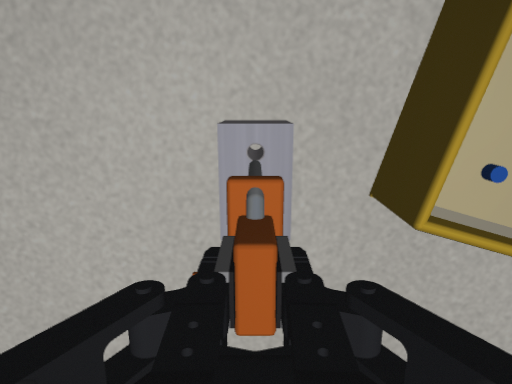

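The clamp is held squarely, with the tab at (255,270) and the legs clear of the block. Next I insert it.

```bash
python3 - <<'E'
from h import *
q=down(np.radians(14.2-90)); c=[.4897,.0240]
r.reach(c+[.25],q)
r.move_straight(c+[.16],speed=.08); r.hold(.15)
print("hit",r.move_straight(c+[.1195],speed=.025,max_force=10))
s=r.read_state();print(s["eef_pos"],s["contact_force"],s["torque"],s["grip_width"],s["time_s"])
im,X=cloud("scene"); save(im,"sc2.png"); cv2.imwrite("pics/ins.png",cv2.resize(cv2.imread("pics/sc2.png")[150:260,140:280],None,fx=5,fy=5,interpolation=cv2.INTER_CUBIC))
E
```

```text
hit True
[0.48969407 0.02399595 0.1248751 ] [-0.71235132 -0.04961005  5.91322499] [0.03282332 0.22276357 0.01552884] 0.014788473164122814 25.5583
```

View pics/ins.png

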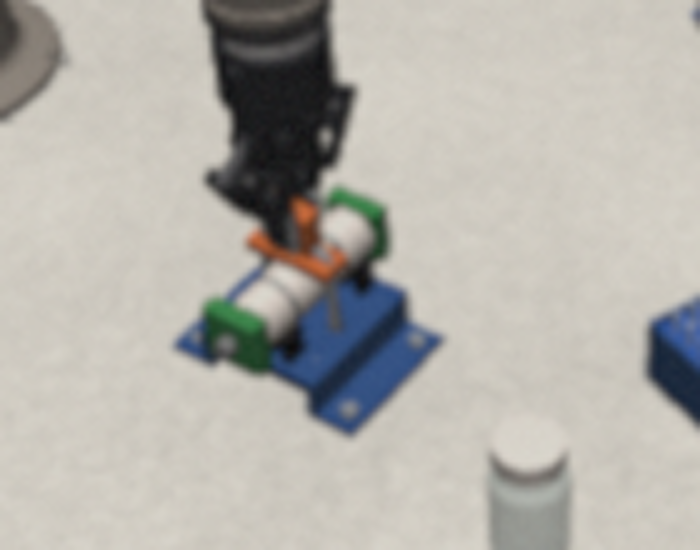

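The saddle rests on the cartridge at the expected height (TCP 0.1249), and the leg at (335,310) goes into the plate. Next I release and check.

```bash
python3 - <<'E'
from h import *
c=[.4897,.0240]
command_gripper(.045); r.hold(.2)
r.move_straight(c+[.27],speed=.12); r.hold(.2)
im,X=cloud("wrist"); save(im,"fin.png"); s=r.read_state(); print(s["time_s"],s["contact_force"])
H,S,V=cv2.split(cv2.cvtColor(im,cv2.COLOR_RGB2HSV)); near=np.hypot(X[...,0]-.49,X[...,1]-.024)<.1
o=near&((H<16)|(H>172))&(S>130)
for t,lo,hi in (("tab",.122,.14),("saddle",.088,.1)):
    m=o&(X[...,2]>lo)&(X[...,2]<hi); print(t,m.sum(),np.median(X[m][:,2]),cv2.minAreaRect(X[m][:,:2].astype(np.float32)*1000))
g=near&(H>45)&(H<85)&(S>100)&(X[...,2]>.08)
N,l,st,cc=cv2.connectedComponentsWithStats(g.astype(np.uint8))
P=[np.nanmedian(X[l==i],0) for i in range(1,N) if st[i,4]>50]; print(P)
m=near&(np.abs(X[...,2]-.035)<.004)&(H>95)&(H<130)&(S>100)
print("plate",cv2.minAreaRect(X[m][:,:2].astype(np.float32)*1000))
E
```

```text
27.825 [ 0.35645197  0.2286242  -0.06382227]
tab 966 0.13019397868449578 ((488.3821105957031, 23.768150329589844), (37.518890380859375, 15.655729293823242), 13.975942611694336)
saddle 969 0.0945720871361806 ((489.68890380859375, 24.144866943359375), (68.97374725341797, 24.98702049255371), 14.846182823181152)
[array([0.47574181, 0.08813174, 0.08711407]), array([ 0.50839929, -0.03998745,  0.0872774 ])]
plate ((490.00384521484375, 23.98509979248047), (100.07462310791016, 109.06358337402344), 14.206306457519531)
```

View pics/fin.png

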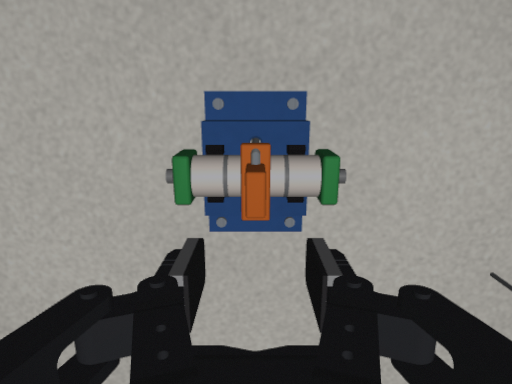

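The cartridge lies in both cradles with its caps at (184,177) and (327,177). The clamp sits square over it at (256,182), saddle top 94.6 mm against 95 mm expected, and the gripper is clear, so I hand it in.

```bash
python3 -c "
from h import *
print(r.finish_job())"
```

```text
the job is handed in; nothing more can be done
None
```

I handed the job in at about 28 s: the cartridge is seated in both cradles, the clamp is fully home over it, both parts are released, and the bottle, beaker and tip box were never touched; no verdict was returned.

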